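# Sweep the heel caps into the parts pan

## Task

Clear the cobbler's bench: with the fingers closed together, sweep the three loose rubber heel caps along the bench top and in through the open side of the blue-rimmed parts pan, until all three lie flat and wholly inside it. Only push them, never pinch them or pick them up, and steer round the cream jar, the thread spool and the hammer, which stay where they are.

Things in the scene. Friction and masses are not known exactly. Their poses are not given: they have to be found in the camera images.
- cap_black: Black rubber heel cap lying flat and loose on the bench: D-shaped, 40 x 40 mm, 12 mm thick, about 25 g, three tiny brass nail heads on top. Origin: centre of its underside; z up; the straight edge lies 20 mm towards its -x, the round edge (radius 20 mm about the origin) towards +x. Slides freely on the bench, stops when no longer pushed.
- cap_red: Red rubber heel cap lying flat and loose on the bench: D-shaped, 40 x 40 mm, 12 mm thick, about 25 g, three tiny brass nail heads on top. Origin: centre of its underside; z up; the straight edge lies 20 mm towards its -x, the round edge (radius 20 mm about the origin) towards +x. Slides freely on the bench, stops when no longer pushed.
- cap_brown: Dark brown rubber heel cap lying flat and loose on the bench: D-shaped, 40 x 40 mm, 12 mm thick, about 25 g, three tiny brass nail heads on top. Origin: centre of its underside; z up; the straight edge lies 20 mm towards its -x, the round edge (radius 20 mm about the origin) towards +x. Slides freely on the bench, stops when no longer pushed.
- pan: Parts pan fixed to the bench on the robot's left: a blue three-sided rim, 22 mm high and 4 mm thick, round a pale-blue floor level with the bench (no step). Inside 240 mm along its x and 160 mm along its y; no rim on its -y side, which is the open mouth facing the work. Origin: centre of the floor; z up; +y points from the mouth to the back rim (whose inner face is at y = +80 mm).
- pan_mouth (a point): Middle of the pan's open side, at floor level, 80 mm from the pan's origin along its -y.
- cream_jar: Bystander: round white shoe-cream jar with a black lid, 54 mm diameter, 42 mm high, about 150 g, standing loose. Origin: centre of its underside.
- thread_spool: Bystander: orange thread spool with white flanges, 48 mm diameter, 40 mm high, about 100 g, standing loose on end. Origin: centre of its underside.
- hammer: Bystander: hammer lying loose on the bench to the robot's right, 240 mm long, roughly along the world x axis, about 400 g. Origin: middle of its length, at its underside; handle towards its -x.

How it is judged (in metres and radians):
At the end, for the whole second after the job is handed in: All three caps lie flat on the floor of the pan, at rest, inside its three rims and wholly past its open side (each cap's centre at least 22 mm inside the line of the open side); jar and spool upright, and jar, spool and hammer within 20 mm of where they started (y of cap_black in the frame of pan between -0.058 and 0.08 m and x of cap_black in the frame of pan between -0.12 and 0.12 m and height (world z) of each of cap_black, cap_red, cap_brown below 0.006 m and angle between each of cap_black, cap_red, cap_brown's own z axis and vertical below 0.2 rad and linear speed of each of cap_black, cap_red, cap_brown below 0.02 m/s and y of cap_red in the frame of pan between -0.058 and 0.08 m and x of cap_red in the frame of pan between -0.12 and 0.12 m and y of cap_brown in the frame of pan between -0.058 and 0.08 m and x of cap_brown in the frame of pan between -0.12 and 0.12 m and distance of each of cream_jar, thread_spool, hammer from where it was at the start of the episode below 0.02 m and angle between each of cream_jar, thread_spool's own z axis and vertical below 0.3 rad); the robot touches nothing.
It fails at once if a heel cap is lifted off the bench (its underside more than 15 mm up) (height (world z) of any of cap_black, cap_red, cap_brown above 0.015 m).
It fails at once if a heel cap is taken between the fingers (tool point low and over the cap) ((horizontal distance between the grasp point and cap_black below 0.016 m and height (world z) of the grasp point below 0.027 m) or (horizontal distance between the grasp point and cap_red below 0.016 m and height (world z) of the grasp point below 0.027 m) or (horizontal distance between the grasp point and cap_brown below 0.016 m and height (world z) of the grasp point below 0.027 m)).
It fails at once if the jar, the spool or the hammer is shifted by more than 20 mm (distance of any of cream_jar, thread_spool, hammer from where it was at the start of the episode above 0.02 m).
It fails at once if the jar or the spool is tipped over (angle between any of cream_jar, thread_spool's own z axis and vertical above 0.3 rad).
It also fails if it takes over 72 s, if anything falls off the work surface, if the arm or the gripper's body presses on something with over 40 N, if the wrist force passes 120 N, or if a joint passes its speed limit or range.

## Robot

A 6-joint arm with a two-finger parallel gripper is mounted at the origin on the work surface. World frame = base frame: x ahead of the robot, y to its left, z up, the work surface at z = 0. Lengths are in m, angles in degrees, forces in N, time in s.
With the tool pointing down it reaches from about 0.4 to 0.825 m from the base axis. Payload 7 kg.
Tool frame: the origin (TCP) lies between the finger pads, 19 mm behind the fingertips; this is the grasp point; z points along the fingers, y is the line along which they close (so a half turn about z gives the same grasp; the last joint's range is limited). The gripper opens to 88 mm and grips with 3 to 60 N. Pads are 19 mm wide; open, the fingers measure 130 mm over their backs; the gripper's body (78 mm by 193 mm) begins 47 mm behind the grasp point.
Start: joints at [-52.305, 20.546, 0.682, 0, -70.136, -16.507], TCP at [0.244, -0.629, 0.245] pointing down, gripper open.
Joint ranges: [-176.03, 176.03], [-82.01, 121.73], [-58.28, 71.71], [-173.87, 95.51], [-174.79, -0.11], [-173.66, 173.66]. Speed limits (degrees/s): [136.94, 136.94, 172.46, 180, 180, 180].

## Interface

Orientations are given as [roll, pitch, yaw] about the fixed x, y, z axes, in that order (R = Rz(yaw) Ry(pitch) Rx(roll)).
In Python, from plant import get_state, imaging, r, finder gives the robot as it stands.
- The arm moves only by the shell command python3 -m handwheel 'ROWS' [FORCE]. ROWS is JSON, a list of rows, each a list of 5 numbers: the closure, from 0 (fully open) to 1 (shut), then the shift along the world's x, y, z in cm, then the turn about the world's z in degrees. A call has 1 to 8 rows; each row is the pose to reach, as a shift and turn from the pose commanded when the call began; what a row does not reach only later rows make up. A row lasts 1/8 s, in which the tool goes at most 62.5 mm and 10.7 degrees, less where a joint would pass 70% of its speed; a pose out of reach is approached as far as the arm can. A call with a gripper value outside its range is refused whole. The fingers move at their own pace and stop on an object; FORCE is the grip in N (left out, the last holds). Time passes only in rows, so rows that repeat a pose let the fingers close. It gives the time, the measured TCP pose, the force, the opening and the grip force at its end, in the units of the state.
- get_state(): the state, without advancing time (a new reading comes with each control period).
- imaging.capture(name): name is "side" or "top" or "wrist"; returns (picture, depth): 400x640x3 uint8, red, green, blue; 400x640 float32, m along the optical axis (not along the pixel's ray), 0 where there is no reading.
- imaging.get_calibration(name): a dict with "fx", "fy", "cx", "cy" (pixels), "rvec" (rotation vector, rad) and "tvec" (3), from world to camera coordinates, as OpenCV has them; the wrist camera has in their place "hand_eye" (4x4, takes a point from camera to tool coordinates, whose origin is the TCP and whose axes are the flange's). Camera axes: x right, y down, z forward; pixel columns grow to the right and rows downward; lengths in m; the calibration is good to about 2 mm. The wrist camera is an equidistant fisheye: a pixel r from the principal point sees the ray r / f radians off the axis. A picture is of the moment at which its call begins: read the wrist's pose just before it. get_calibration takes no time and is no camera call.
- r.close_job(): hands the job in; it is judged then, once.
Trained networks look in the newest picture that a camera, given by its name, has taken for a name from the list of things; names that differ only in an ending like _2 or _b are one class to them, and where a whole thing is asked for, a point or a joint stands for the part that bears it (a point fixed in the world has none). Each returns a list of dicts, best first, with "p" (0 to 1); they miss things now and then, are a little off and sometimes report something else, mostly with a low value. They report only what shows in the picture. A call takes as long as a camera call.
- finder.cut_out(camera, query): "region" (400x640 bool, what is visible of it) and "pixel" ([column, row] in pixels, amid what is visible of it).
The state is a dict: "time_s": time; "joints": joint angles; "qd": joint speeds; "joint_torque": joint torques, N m; "tcp_pos": TCP position; "eef_rot": TCP orientation; "contact_force": force on the tool from outside, world axes, zero at the start; "moment": the same for the moment, N m; "gripper_width": finger opening in m; "gripper_force": force on a finger pad.
Only numpy, scipy, OpenCV 4.12 (cv2) and the standard library are available. Lean on these libraries where they do the work, as an engineer would, in place of code of your own. Each camera call takes 0.05 s, during which the arm holds its last target. There are 200 camera calls.

## Working session

There is one attempt and no reset: what is moved stays moved. The work goes in short steps, Python scripts to look and compute and a shell command to move; the robot and the scene stay as the last step left them, time stands still between calls to the robot, and variables do not carry over. Pictures are saved under pics/ and viewed, at most 10 in all, crops included, and the job is handed in when it is done.

```bash
mkdir -p pics; ls; cat > h.py <<'E'
import numpy as np, cv2
from plant import get_state, imaging, r, finder
def world(cam, px, z):
    c=imaging.get_calibration(cam); R=cv2.Rodrigues(np.array(c["rvec"],float))[0]; t=np.array(c["tvec"],float).ravel()
    px=np.atleast_2d(px).astype(float)
    d=np.c_[(px[:,0]-c["cx"])/c["fx"],(px[:,1]-c["cy"])/c["fy"],np.ones(len(px))]@R
    o=-R.T@t
    return o+d*((z-o[2])/d[:,2])[:,None]
def shot(cam,fn=None):
    p,d=imaging.capture(cam)
    if fn: cv2.imwrite("pics/"+fn,p[:,:,::-1])
    return p,d
def find(cam,q,z):
    o=finder.cut_out(cam,q)
    if not o: return None
    m=o[0]["region"]; v,u=np.nonzero(m)
    w=world(cam,np.c_[u,v],z)[:,:2]
    box=cv2.minAreaRect((w*1000).astype(np.float32))
    return o[0]["p"], len(u), np.round(box[0],0), np.round(box[1],0), round(box[2]), np.round(w.min(0)*1000), np.round(w.max(0)*1000)
E
python3 - <<'E'
from h import *
shot("top","t0.png")
for q,z in [("cap_black",.012),("cap_red",.012),("cap_brown",.012),("pan",0.01),("cream_jar",.042),("thread_spool",.04),("hammer",.015)]: print(q,find("top",q,z))
s=get_state(); print(s["time_s"],s["tcp_pos"],s["eef_rot"])
E
```

```text
pics
cap_black (0.87, 279, array([463.,   2.]), array([39., 39.]), 63, array([439., -21.]), array([481.,  21.]))
cap_red (0.59, 268, array([646., -27.]), array([41., 39.]), 26, array([621., -50.]), array([663.,  -7.]))
cap_brown (0.65, 258, array([ 579., -209.]), array([40., 36.]), 89, array([ 561., -229.]), array([ 597., -189.]))
pan (0.59, 8218, array([508., 253.]), array([172., 251.]), 77, array([370., 144.]), array([648., 361.]))
cream_jar (0.88, 552, array([551.,   5.]), array([55., 55.]), 89, array([523., -22.]), array([579.,  33.]))
thread_spool (0.8, 431, array([ 426., -196.]), array([49., 46.]), 88, array([ 403., -221.]), array([ 449., -172.]))
hammer (0.64, 1689, array([ 554., -385.]), array([ 93., 244.]), 87, array([ 431., -437.]), array([ 674., -343.]))
0.4 [ 0.24392739 -0.62929223  0.24523334] [ 1.79986250e+02  1.03043112e-04 -1.58810756e+02]
```

View pics/t0.png

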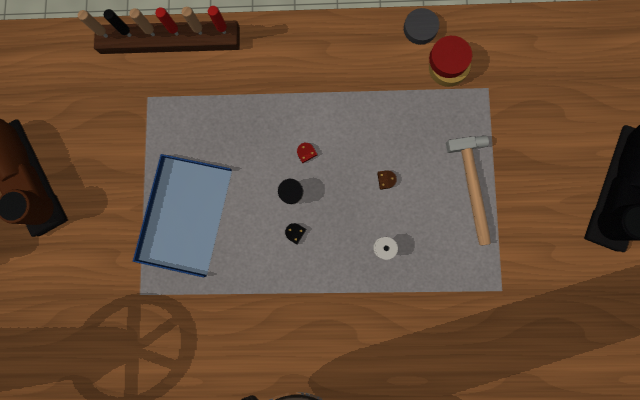

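```bash
python3 - <<'E'
from h import *
p,d=shot("top")
cv2.imwrite("pics/t1.png",cv2.resize(p[130:285,125:415,::-1],None,fx=2.7,fy=2.7,interpolation=cv2.INTER_CUBIC))
c=world("top",[[162,155],[135,262],[231,168],[206,276]],.022)[:,:2]*1000
print(c.round()); e=c[0]-c[1]; print(np.degrees(np.arctan2(e[1],e[0])))
m=c[2]-c[3]; print(np.degrees(np.arctan2(m[1],m[0])),c.mean(0))
E
```

```text
[[643. 300.]
 [403. 353.]
 [609. 142.]
 [371. 194.]]
-12.375995680000672
-12.36623196472424 [506.37004645 247.04449082]
```

View pics/t1.png

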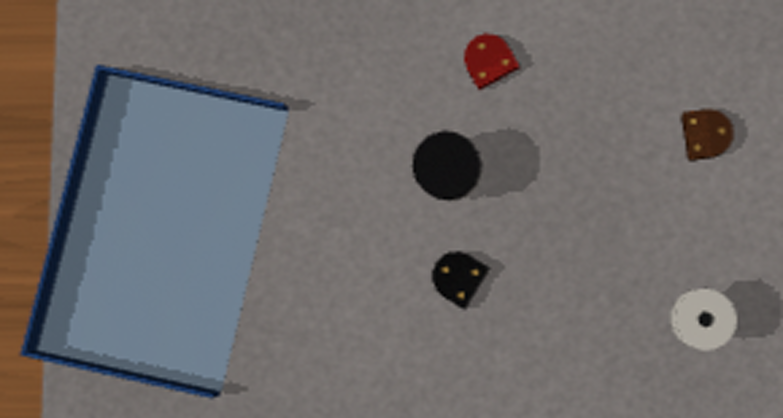

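```bash
python3 -m handwheel '[[1,20,58,0,39],[1,20,58,0,39],[1,20,58,0,39],[1,20,58,0,39],[1,20,58,0,39],[1,20,58,0,39],[1,20,58,0,39],[1,20,58,0,39]]' 10; python3 -m handwheel '[[1,1,12,-6,0],[1,1,12,-6,0],[1,1,12,-10,0]]'
```

```text
time_s: 1.45
tcp_pos: [0.4073, -0.1547, 0.2459]
eef_rot: [-179.9, 0.0, -119.8]
contact_force: [2.3, -0.9, 0.5]
gripper_width: 0.0135
gripper_force: 0.0
time_s: 1.82
tcp_pos: [0.4185, -0.0333, 0.146]
eef_rot: [-179.8, 0.2, -119.5]
contact_force: [0.6, 0.2, -0.9]
gripper_width: 0.0004
gripper_force: 0.0
```

```bash
python3 -m handwheel '[[1,2.2,-0.4,-6,0],[1,2.2,-0.4,-12.1,0],[1,2.2,-0.4,-12.1,0]]'; python3 - <<'E'
from h import *
p,d=shot("side","s0.png"); s=get_state(); print(s["tcp_pos"],s["contact_force"])
E
```

```text
time_s: 2.2
tcp_pos: [0.439, -0.0407, 0.022]
eef_rot: [179.9, -0.2, -119.7]
contact_force: [-0.7, 0.0, 1.0]
gripper_width: 0.0007
gripper_force: 0.0
[ 0.43862054 -0.04078437  0.02293574] [-0.38803302  0.1296215   0.80134011]
```

View pics/s0.png

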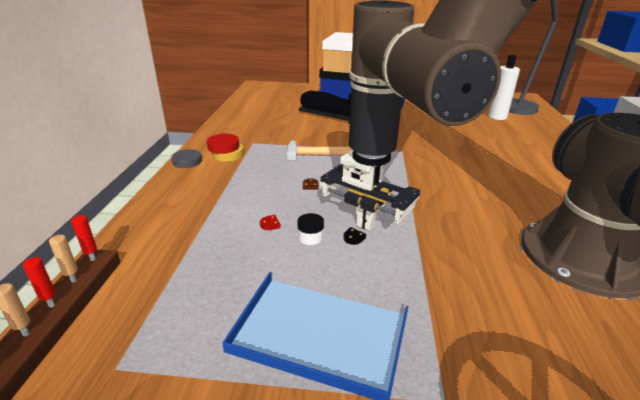

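```bash
python3 -m handwheel '[[1,0.75,1.3,0.1,0],[1,1.5,2.6,0.1,0],[1,2.2,3.9,0.1,3],[1,2.8,5.3,0.1,6],[1,3.3,6.7,0.1,9],[1,3.8,8.1,0.1,12],[1,4.2,9.6,0.1,15],[1,4.5,11.1,0.1,18]]'; python3 - <<'E'
from h import *
for c in ("side","top"):
    shot(c); print(find(c,"cap_black",.012))
s=get_state(); print(s["tcp_pos"],s["contact_force"],s["eef_rot"][2])
E
```

```text
time_s: 3.25
tcp_pos: [0.4841, 0.0714, 0.0253]
eef_rot: [180.0, -0.0, -101.6]
contact_force: [-0.6, -0.5, 0.4]
gripper_width: 0.0007
gripper_force: 0.1
(0.86, 373, array([492., 111.]), array([53., 41.]), 80, array([470.,  83.]), array([511., 137.]))
None
[0.48372979 0.07067681 0.02521678] [-0.74513614  0.5763351  -0.74410695] -101.77615239357716
```

```bash
python3 -m handwheel '[[1,0.3,1.9,0,3],[1,0.5,3.9,0,6],[1,0.6,5.9,0,9],[1,0.6,7.9,0,12],[1,0.5,9.9,0,15],[1,0.4,11.9,0,15],[1,0.3,13.9,0,15],[1,0.2,16.2,0,15]]'; python3 -m handwheel '[[1,0,-3,0,0],[1,0,-6,6,0],[1,5,-12,10,0],[1,10,-18,12,0],[1,15,-24,12,0]]'; python3 - <<'E'
from h import *
shot("top")
for q in ("cap_black","cap_red","cream_jar"): print(q,find("top",q,.012 if q[1]=='a' else .042))
s=get_state(); print(s["tcp_pos"],s["contact_force"],s["eef_rot"][2])
E
```

```text
time_s: 4.45
tcp_pos: [0.4858, 0.2337, 0.0254]
eef_rot: [180.0, -0.0, -86.8]
contact_force: [1.3, -0.1, 1.0]
gripper_width: 0.0002
gripper_force: 0.1
time_s: 5.08
tcp_pos: [0.5999, 0.0381, 0.1405]
eef_rot: [-179.8, 0.1, -86.8]
contact_force: [0.9, 1.5, -0.4]
gripper_width: 0.0003
gripper_force: 0.0
cap_black (0.85, 311, array([484., 267.]), array([40., 43.]), 6, array([465., 244.]), array([506., 288.]))
cap_red (0.68, 280, array([646., -26.]), array([40., 40.]), 28, array([621., -50.]), array([666.,  -7.]))
cream_jar None
[0.59821258 0.03763647 0.13792037] [-0.17711752  0.27434913 -0.02311281] -86.98914342392439
```

```bash
python3 -m handwheel '[[1,6.5,-10.6,-4,24],[1,6.5,-10.6,-4,24],[1,6.5,-10.6,-4,24],[1,6.5,-10.6,-8,24],[1,6.5,-10.6,-11.3,24],[1,6.5,-10.6,-11.3,24]]'; python3 - <<'E'
from h import *
s=get_state(); print(s["tcp_pos"],s["contact_force"],s["eef_rot"][2])
shot("side"); print(find("side","cap_red",.012))
E
```

```text
time_s: 6.02
tcp_pos: [0.6605, -0.0664, 0.0226]
eef_rot: [179.7, 0.1, -62.8]
contact_force: [-0.0, 0.1, -0.6]
gripper_width: 0.0005
gripper_force: 0.0
[ 0.66053887 -0.06641799  0.02261732] [-0.02715948  0.07257442 -0.57681461] -62.75792936260386
(0.54, 265, array([644., -15.]), array([42., 57.]), 13, array([621., -43.]), array([668.,  14.]))
```

```bash
python3 -m handwheel '[[1,-0.4,1.4,0.2,0],[1,-1.1,2.7,0.2,0],[1,-1.8,4.1,0.2,0],[1,-2.5,5.4,0.2,0],[1,-3.2,6.7,0.2,0],[1,-3.9,8.1,0.2,0]]'; python3 - <<'E'
from h import *
s=get_state(); print(s["tcp_pos"],s["contact_force"],s["eef_rot"][2])
for c in ("side","top"):
    p,_=shot(c); print(find(c,"cap_red",.012))
    if c=="side": cv2.imwrite("pics/s1.png",cv2.resize(p[150:350,180:430,::-1],None,fx=3,fy=3))
E
```

```text
time_s: 6.88
tcp_pos: [0.6242, 0.014, 0.0283]
eef_rot: [-179.9, -0.1, -62.8]
contact_force: [2.1, -3.5, 6.1]
gripper_width: 0.0006
gripper_force: 3.2
[0.62416732 0.01403639 0.02832925] [ 2.13433092 -3.51204618  6.11924337] -62.777761642542096
(0.67, 307, array([611.,  50.]), array([42., 53.]), 12, array([588.,  23.]), array([633.,  77.]))
None
```

View pics/s1.png

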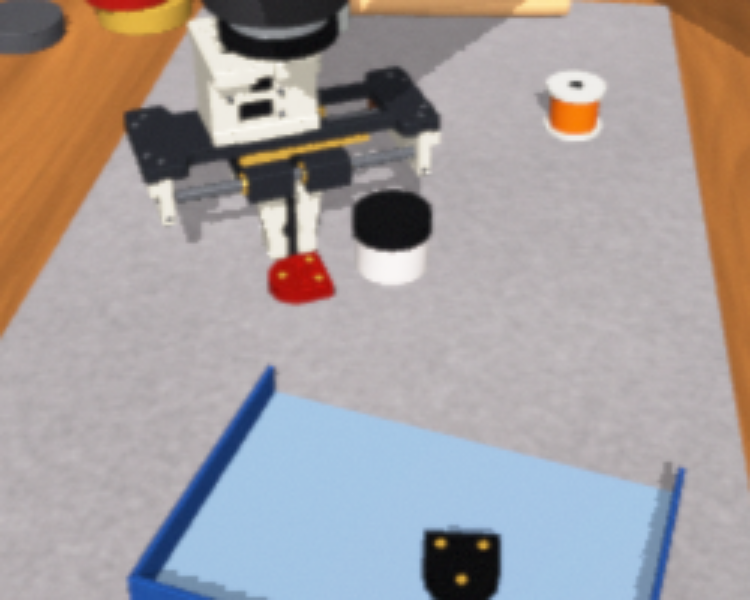

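```bash
python3 -m handwheel '[[1,-0.7,1.4,0,0],[1,-1.5,2.9,0,0],[1,-2.2,4.3,0,0],[1,-2.9,5.7,0,0],[1,-3.6,7.1,0,0],[1,-4.2,8.5,0,-5],[1,-4.6,9.9,0,-10],[1,-4.9,11.4,0,-15]]'; python3 - <<'E'
from h import *
s=get_state(); print(s["tcp_pos"],s["contact_force"],s["eef_rot"][2])
for c in ("side","top"):
    p,_=shot(c); print(find(c,"cap_red",.012))
    if c=="side": cv2.imwrite("pics/s2.png",cv2.resize(p[150:350,180:430,::-1],None,fx=3,fy=3))
E
```

```text
time_s: 8.07
tcp_pos: [0.5742, 0.1283, 0.0274]
eef_rot: [180.0, 0.0, -78.0]
contact_force: [0.2, 0.9, 0.9]
gripper_width: 0.0006
gripper_force: 0.1
[0.57422249 0.1282736  0.0273756 ] [0.21574322 0.85836243 0.86800639] -77.97065787829831
(0.77, 385, array([571., 168.]), array([37., 50.]), 8, array([550., 142.]), array([591., 192.]))
None
```

View pics/s2.png

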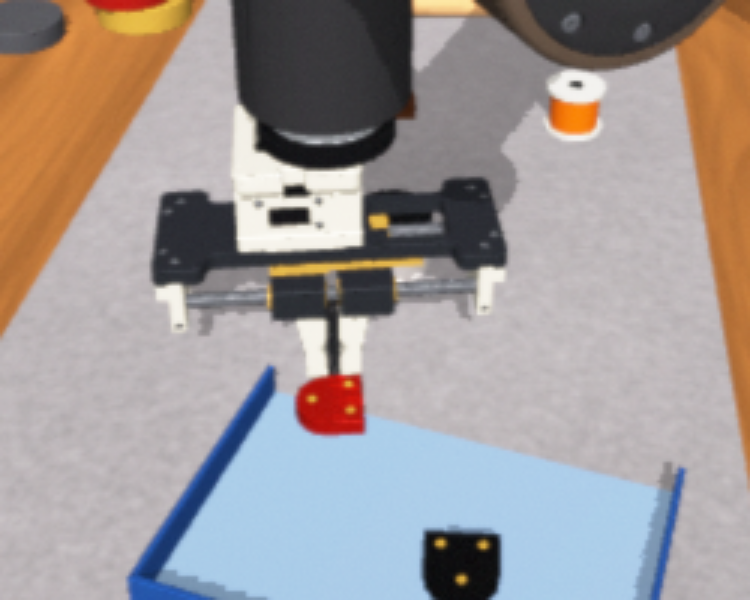

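```bash
python3 -m handwheel '[[1,-0.2,1.5,0,-5],[1,-0.25,3,0,-10],[1,-0.3,4.5,0,-10],[1,-0.3,6,0,-10],[1,-0.3,7.5,0,-10],[1,-0.3,9,0,-10]]';  python3 -m handwheel '[[1,0,-3,0,0],[1,0,-6,6,0],[1,0,-12,12,0],[1,2,-18,12,0],[1,4,-24,12,0],[1,6,-30,12,0]]'; python3 - <<'E'
from h import *
shot("top")
for q in ("cap_black","cap_red","cap_brown","cream_jar","thread_spool"): print(q,find("top",q,.012 if q[1]=='a' else .041))
s=get_state(); print(s["tcp_pos"],s["contact_force"],s["eef_rot"][2])
E
```

```text
time_s: 9.02
tcp_pos: [0.5717, 0.2182, 0.0273]
eef_rot: [180.0, -0.0, -87.8]
contact_force: [0.2, -0.4, 0.4]
gripper_width: 0.0007
gripper_force: 0.1
time_s: 9.78
tcp_pos: [0.6259, -0.0631, 0.1481]
eef_rot: [-179.9, 0.0, -87.7]
contact_force: [1.6, 0.8, -0.1]
gripper_width: 0.0009
gripper_force: 0.0
cap_black (0.71, 118, array([486., 253.]), array([40., 16.]), 2, array([465., 244.]), array([506., 261.]))
cap_red (0.57, 268, array([573., 246.]), array([40., 39.]), 89, array([553., 226.]), array([593., 266.]))
cap_brown (0.53, 278, array([ 578., -209.]), array([40., 39.]), 89, array([ 558., -229.]), array([ 597., -189.]))
cream_jar (0.79, 495, array([551.,   8.]), array([57., 50.]), 26, array([523., -22.]), array([579.,  33.]))
thread_spool (0.74, 454, array([ 428., -195.]), array([51., 46.]), 89, array([ 405., -221.]), array([ 451., -170.]))
[ 0.62480424 -0.06132605  0.14680607] [-0.17232484  0.52556374  0.06755655] -87.78981037547653
```

```bash
python3 -m handwheel '[[1,-2.8,-18.9,-2,22.4],[1,-2.8,-18.9,-2,22.4],[1,-2.8,-18.9,-2,22.4],[1,-2.8,-18.9,-4,22.4],[1,-2.8,-18.9,-8,22.4],[1,-2.8,-18.9,-12.1,22.4],[1,-2.8,-18.9,-12.1,22.4]]'; python3 - <<'E'
from h import *
s=get_state(); print(s["tcp_pos"],s["contact_force"],s["eef_rot"][2])
E
```

```text
time_s: 10.95
tcp_pos: [0.5948, -0.2491, 0.0231]
eef_rot: [179.7, 0.2, -65.3]
contact_force: [-0.3, 0.8, 0.3]
gripper_width: 0.0003
gripper_force: 0.0
[ 0.59484668 -0.24910625  0.02311198] [-0.33701183  0.8194552   0.27853237] -65.32236068736555
```

```bash
python3 -m handwheel '[[1,-0.6,1.4,0.2,0],[1,-1.2,2.7,0.2,0],[1,-1.9,4.1,0.2,0],[1,-2.5,5.4,0.2,0],[1,-3.1,6.8,0.2,0],[1,-3.7,8.2,0.2,0],[1,-4.4,9.5,0.2,0]]'; python3 - <<'E'
from h import *
s=get_state(); print(s["tcp_pos"],s["contact_force"],s["eef_rot"][2])
for c in ("side","top"):
    p,_=shot(c); print(find(c,"cap_brown",.012))
    if c=="side": cv2.imwrite("pics/s3.png",cv2.resize(p[150:350,180:430,::-1],None,fx=3,fy=3))
E
```

```text
time_s: 11.82
tcp_pos: [0.5526, -0.1551, 0.028]
eef_rot: [-180.0, -0.0, -65.4]
contact_force: [0.4, -0.8, 0.4]
gripper_width: 0.0006
gripper_force: 0.3
[ 0.55262202 -0.15505479  0.02803305] [ 0.44524315 -0.8013336   0.35443548] -65.40118553393161
(0.74, 211, array([ 546., -111.]), array([42., 53.]), 5, array([ 524., -138.]), array([566., -84.]))
None
```

View pics/s3.png

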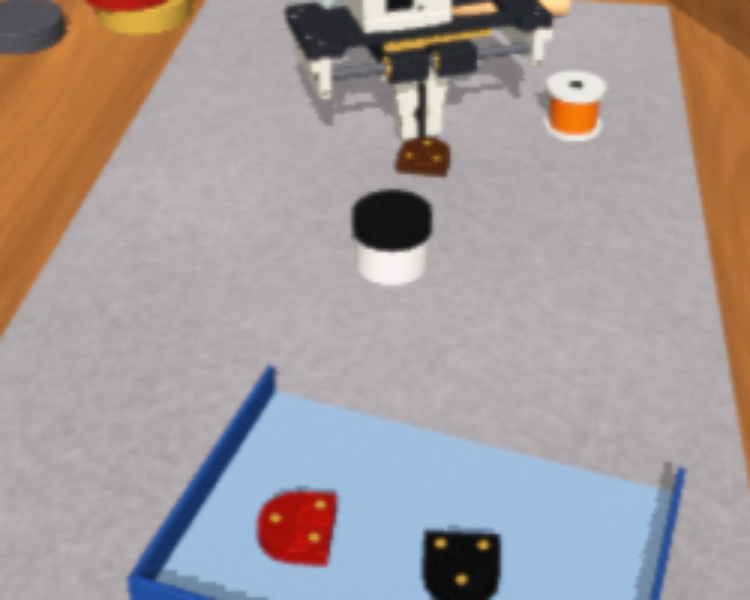

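```bash
python3 -m handwheel '[[1,-0.6,1.4,0,0],[1,-1.3,2.7,0,0],[1,-1.9,4.1,0,0],[1,-2.5,5.4,0,0],[1,-3.1,6.8,0,0],[1,-3.7,8.2,0,0],[1,-4.4,9.5,0,0],[1,-5,10.9,0,0]]'; python3 - <<'E'
from h import *
s=get_state(); print(s["tcp_pos"],s["contact_force"],s["eef_rot"][2])
for c in ("side","top"):
    p,_=shot(c); print(find(c,"cap_brown",.012), find(c,"cream_jar",.03))
    if c=="side": cv2.imwrite("pics/s4.png",cv2.resize(p[150:350,180:430,::-1],None,fx=3,fy=3))
E
```

```text
time_s: 13.02
tcp_pos: [0.5025, -0.0461, 0.0281]
eef_rot: [-180.0, -0.0, -65.4]
contact_force: [0.9, -0.8, 0.8]
gripper_width: 0.0003
gripper_force: 0.1
[ 0.50246897 -0.04609682  0.02805453] [ 0.89939528 -0.75782572  0.77825404] -65.41129574749252
(0.74, 264, array([494.,  -7.]), array([39., 55.]), 2, array([474., -35.]), array([514.,  20.])) (0.54, 341, array([ 553., -342.]), array([119., 236.]), 86, array([ 434., -409.]), array([ 668., -288.]))
None None
```

View pics/s4.png

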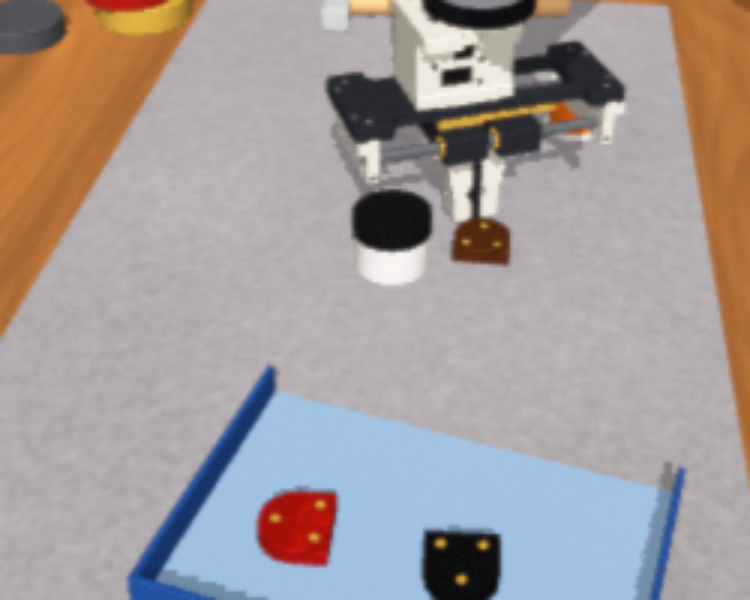

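```bash
python3 -m handwheel '[[1,-0.6,1.4,0,0],[1,-1.2,2.7,0,0],[1,-1.7,4.1,0,-4],[1,-2.1,5.5,0,-8],[1,-2.4,7,0,-12],[1,-2.6,8.5,0,-16],[1,-2.7,10,0,-20],[1,-2.7,11.5,0,-24]]'; python3 - <<'E'
from h import *
s=get_state(); print(s["tcp_pos"],s["contact_force"],s["eef_rot"][2])
for c in ("side",):
    p,_=shot(c); print(find(c,"cap_brown",.012))
    if c=="side": cv2.imwrite("pics/s5.png",cv2.resize(p[150:350,180:430,::-1],None,fx=3,fy=3))
E
```

```text
time_s: 14.32
tcp_pos: [0.4753, 0.069, 0.0281]
eef_rot: [180.0, -0.0, -89.5]
contact_force: [0.0, -1.0, -0.5]
gripper_width: 0.0004
gripper_force: 0.1
[0.47531754 0.06901375 0.02805487] [ 0.00976002 -0.99095773 -0.47984273] -89.5213217601346
(0.68, 331, array([476., 111.]), array([39., 49.]), 2, array([456.,  86.]), array([495., 136.]))
```

View pics/s5.png

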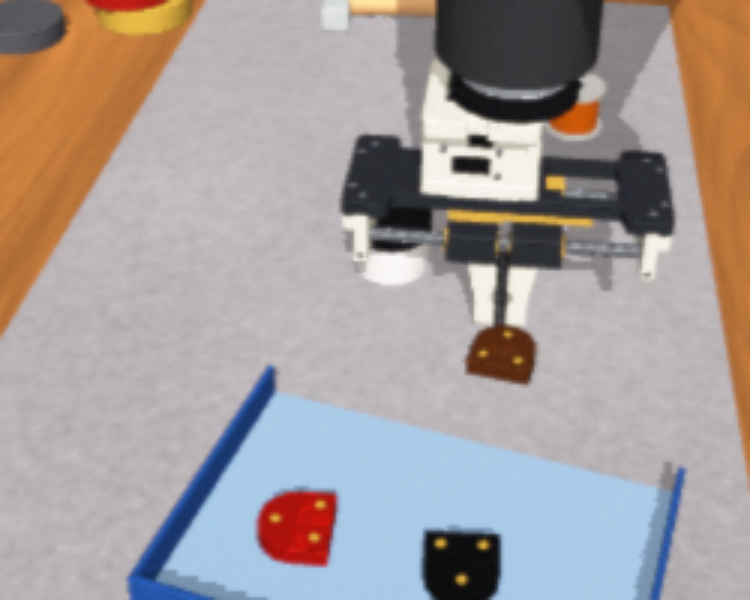

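```bash
python3 -m handwheel '[[1,0.1,1.5,0,-4],[1,0.3,3,0,-8],[1,0.6,4.5,0,-12],[1,0.9,6,0,-12],[1,1.2,7.4,0,-12],[1,1.5,8.9,0,-12],[1,1.9,10.4,0,-12],[1,2.2,11.9,0,-12]]';  python3 -m handwheel '[[1,-0.6,-3,0,0],[1,-0.6,-4,6,0],[1,-0.6,-10,10,0],[1,3,-16,13,0],[1,6,-22,14,0],[1,9,-28,14,0],[1,12,-34,14,0],[1,12,-34,14,0]]'; python3 - <<'E'
from h import *
p,_=shot("top")
R=np.array([[.977,-.215],[.215,.977]])
for q in ("cap_black","cap_red","cap_brown","cream_jar","thread_spool","hammer"):
    f=find("top",q,.012 if q[1]=='a' else .041); print(q,f, f and R@(f[2]-[506,247]))
cv2.imwrite("pics/t2.png",cv2.resize(p[100:290,125:515,::-1],None,fx=2,fy=2,interpolation=cv2.INTER_CUBIC))
s=get_state(); print(s["tcp_pos"],s["contact_force"])
E
```

```text
time_s: 15.42
tcp_pos: [0.4982, 0.1881, 0.028]
eef_rot: [-180.0, 0.0, -101.4]
contact_force: [0.2, -0.5, -0.9]
gripper_width: 0.0003
gripper_force: 0.1
time_s: 16.42
tcp_pos: [0.6191, -0.1554, 0.1678]
eef_rot: [180.0, -0.0, -101.5]
contact_force: [-0.6, 0.2, 0.2]
gripper_width: 0.0004
gripper_force: 0.0
cap_black None None
cap_red (0.68, 439, array([ 426., -200.]), array([50., 48.]), 88, array([ 401., -225.]), array([ 450., -175.])) [  17.945 -453.919]
cap_brown None None
cream_jar (0.87, 548, array([553.,   5.]), array([57., 55.]), 63, array([521., -22.]), array([579.,  33.])) [  97.949 -226.329]
thread_spool (0.7, 446, array([ 426., -196.]), array([49., 47.]), 88, array([ 403., -221.]), array([ 449., -172.])) [  17.085 -450.011]
hammer (0.65, 1751, array([ 554., -386.]), array([ 94., 244.]), 87, array([ 431., -438.]), array([ 675., -344.])) [ 182.991 -608.121]
[ 0.61775136 -0.15195841  0.16807277] [-0.38070926 -0.63712866 -0.60049139]
```

View pics/t2.png

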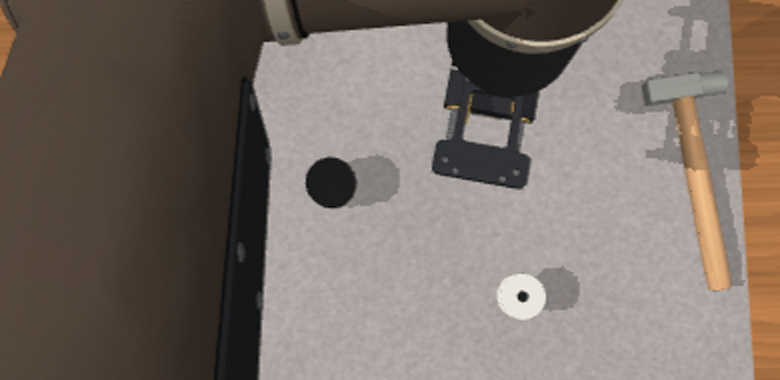

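```bash
python3 - <<'E'
from h import *
p,_=shot("side")
R=np.array([[.977,-.215],[.215,.977]])
for q in ("cap_black","cap_red","cap_brown"):
    f=find("side",q,.012); print(q,f, f and R@(f[2]-[508,254]).round())
cv2.imwrite("pics/s6.png",cv2.resize(p[180:400,180:430,::-1],None,fx=2.7,fy=2.7))
E
```

```text
cap_black (0.88, 604, array([487., 275.]), array([39., 46.]), 3, array([467., 252.]), array([507., 299.])) [-25.032  16.002]
cap_red (0.62, 556, array([574., 259.]), array([41., 47.]), 7, array([554., 234.]), array([596., 281.])) [63.407 19.075]
cap_brown (0.91, 531, array([497., 228.]), array([48., 41.]), 90, array([477., 204.]), array([518., 252.])) [ -5.157 -27.767]
```

View pics/s6.png

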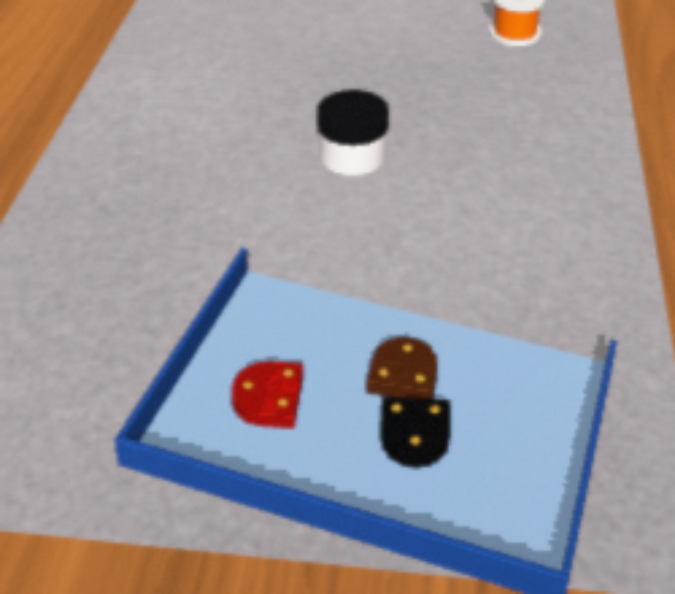

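The side view shows all three caps flat inside the pan: red at crop (268,393), brown at (403,366) and black at (415,432). The jar and spool are where they started.

```bash
python3 -c "
from plant import r; print(r.close_job())"
```

```text
the job is handed in; nothing more can be done
None
```

I swept all three heel caps into the pan and handed the job in at about 16.5 s of robot time. The last pictures showed the caps flat and well inside, with jar, spool and hammer in place, but the hand-in returned no verdict.

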